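Put the stain bottles back on their drip saucers

ROBOT

A 7-joint arm with a two-finger parallel gripper is mounted at the origin on the work surface. World frame = base frame: x ahead of the robot, y to its left, z up, the work surface at z = 0. Lengths are in m, angles in rad, forces in N, time in s.
With the tool pointing down it reaches from about 0.425 to 0.875 m from the base axis. Payload 4.7 kg.
Tool frame: the origin (TCP) lies on the centre line of the jaws, within the pads' length; the fingertips stand ahead of it and the grasp point (between the pads) lies 2 mm behind it (nose_length is the z of the fingertips in the tool frame, in m); z points along the fingers, y is the line along which they close (so a half turn about z gives the same grasp; the last joint's range is limited). The gripper opens to 87 mm and grips with 3 to 60 N. Pads are 19 mm wide; open, the fingers measure 117 mm over their backs; the gripper's body (75 mm by 190 mm) begins 51 mm behind the grasp point.
Start: joints at [-1.296, 0.321, -0.07, 1.45, 0.023, 1.371, -0.057], TCP at [0.168, 0.628, 0.24] pointing down, gripper open.
Joint ranges: [-2.86, 2.86], [-0.3, 2.09], [-1.38, 1.24], [0.06, 2.45], [-1.56, 4.7], [0.09, 2.05], [-2.69, 2.69]. Speed limits (rad/s): [2.57, 2.57, 3.14, 3.14, 3.14, 3.14, 3.14].

INTERFACE

Orientations are given as a rotation vector (axis times angle).
In Python, from bench import * gives the robot as it stands.
- The arm moves only by the tool send_rows, never from a script. Its arguments are lists of equal length, an entry for each row: "xyz": the shift along the tool's x, y, z in mm, a list of three; "dr": the turn, a rotation vector about the tool's x, y, z in rad, a list of three. A call has exactly 10 rows; each row is the pose to reach, as a shift and turn from the pose commanded when the call began, along the tool's axes at that moment; what a row does not reach only later rows make up. A row lasts 1/12 s, in which the tool goes at most 41.7 mm and 7.16 degrees, less where a joint would pass 70% of its speed; a pose out of reach is approached as far as the arm can. A call with a gripper value outside its range is refused whole. "jaw" is the finger opening in mm, from 0 to 87, set as the call begins (left out, the last holds). The fingers move at their own pace and stop on an object; "grip_force" is the grip in N (left out, the last holds). Time passes only in rows, so rows that repeat a pose let the fingers close, or fill a call up. It gives the time, the measured TCP pose, the force, the opening and the grip force at its end, in the units of the state.
- get_state(): the state, without advancing time (a new reading comes with each control period).
- get_image(name): name is "side" or "top" or "wrist"; returns the picture (384x512x3 uint8, red, green, blue); there is no depth.
- calibration(name): a dict with "vfov" (degrees; the focal length in pixels is half the picture's height over the tangent of half this angle, whatever the lens; pixels are square), "cx", "cy" (the principal point, pixels), "k1" (the pictures are not rectified: a ray, as slopes to the right and down, at radius r is drawn at 1 + k1 r^2 times it, then the intrinsics apply), "rvec" (rotation vector, rad) and "tvec" (3), from world to camera coordinates, as OpenCV has them; the wrist camera has in their place "hand_eye" (4x4, takes a point from camera to tool coordinates, whose origin is the TCP and whose axes are the flange's). Camera axes: x right, y down, z forward; pixel columns grow to the right and rows downward; lengths in m; the calibration is good to about 2 mm. A picture is of the moment at which its call begins: read the wrist's pose just before it. calibration takes no time and is no camera call.
- close_job(): hands the job in; it is judged then, once.
The state is a dict: "time": time; "joint_positions": joint angles; "qd": joint speeds; "joint_torque": joint torques, N m; "position": TCP position; "tool_rot": TCP orientation; "ft_force": force on the tool from outside, world axes, zero at the start; "torque": the same for the moment, N m; "grip_width": opening from 0.0 (shut) to 1.0 (fully open); "grip_force": force on a finger pad.
Only numpy, scipy, OpenCV 4.12 (cv2) and the standard library are available. Lean on these libraries where they do the work, as an engineer would, in place of code of your own. Each camera call takes 0.05 s, during which the arm holds its last target. There are 200 camera calls.

TASK

Put each of the four amber glass stain bottles away on the drip saucer of the same colour as its cap, so that it stands upright and flat on the saucer's floor, inside the rim. Carry them upright and set them down, do not drop them, and leave the two white specimen pots where they stand.

Things in the scene. Friction and masses are not known exactly. Their poses are not given: they have to be found in the camera images.
- bottle_red: loose stain bottle of brown amber glass with a white paper label round its body and a red screw cap: upright round body 36 mm in diameter and straight from its foot up to 56 mm, a sloping shoulder up to 66 mm, cap 24 mm in diameter from 66 to 88 mm; about 90 g (65 to 125 g). Origin: centre of its underside; z up along the bottle. At the start it stands on the bench (z = 0)
- bottle_yellow: loose stain bottle of brown amber glass with a white paper label round its body and a yellow screw cap: upright round body 36 mm in diameter and straight from its foot up to 56 mm, a sloping shoulder up to 66 mm, cap 24 mm in diameter from 66 to 88 mm; about 90 g (65 to 125 g). Origin: centre of its underside; z up along the bottle. At the start it stands on the bench (z = 0)
- bottle_blue: loose stain bottle of brown amber glass with a white paper label round its body and a blue screw cap: upright round body 36 mm in diameter and straight from its foot up to 56 mm, a sloping shoulder up to 66 mm, cap 24 mm in diameter from 66 to 88 mm; about 90 g (65 to 125 g). Origin: centre of its underside; z up along the bottle. At the start it stands on the bench (z = 0)
- bottle_green: loose stain bottle of brown amber glass with a white paper label round its body and a green screw cap: upright round body 36 mm in diameter and straight from its foot up to 56 mm, a sloping shoulder up to 66 mm, cap 24 mm in diameter from 66 to 88 mm; about 90 g (65 to 125 g). Origin: centre of its underside; z up along the bottle. At the start it stands on the bench (z = 0)
- saucer_red: red plastic drip saucer, fixed to the bench, open above: round, 66 mm across at the foot and 70 mm at the rim, rim 10 mm high, wall 4 mm, flat inner floor about 58 mm across and 4 mm above the bench. Origin: centre of its underside, on the bench; z up. Empty at the start; it stands somewhere else each time
- saucer_yellow: yellow plastic drip saucer, fixed to the bench, open above: round, 66 mm across at the foot and 70 mm at the rim, rim 10 mm high, wall 4 mm, flat inner floor about 58 mm across and 4 mm above the bench. Origin: centre of its underside, on the bench; z up. Empty at the start; it stands somewhere else each time
- saucer_blue: blue plastic drip saucer, fixed to the bench, open above: round, 66 mm across at the foot and 70 mm at the rim, rim 10 mm high, wall 4 mm, flat inner floor about 58 mm across and 4 mm above the bench. Origin: centre of its underside, on the bench; z up. Empty at the start; it stands somewhere else each time
- saucer_green: green plastic drip saucer, fixed to the bench, open above: round, 66 mm across at the foot and 70 mm at the rim, rim 10 mm high, wall 4 mm, flat inner floor about 58 mm across and 4 mm above the bench. Origin: centre of its underside, on the bench; z up. Empty at the start; it stands somewhere else each time
- pot_red: loose white plastic specimen pot with a red lid, squat: body 52 mm in diameter and 38 mm high, lid 36 mm in diameter from 38 to 48 mm; 80 g. It is to stay where it stands. Origin: centre of its underside, on the bench; z up
- pot_blue: loose white plastic specimen pot with a blue lid, squat: body 52 mm in diameter and 38 mm high, lid 36 mm in diameter from 38 to 48 mm; 80 g. It is to stay where it stands. Origin: centre of its underside, on the bench; z up
Things that resemble listed ones, but are neither listed nor needed, are in the scene too. What is shaped like the bottle_green but turquoise is not meant.

How it is judged:
By the outcome, as a careful person would: the job done as asked, in the order asked, and still so for the second after the job is handed in, with the robot touching nothing.
It also fails if it takes over 96 s, if anything falls off the work surface, if the arm or the gripper's body presses on something with over 40 N, if the wrist force passes 120 N, or if a joint passes its speed limit or range.

## Working session

There is one attempt and no reset: what is moved stays moved. The work goes in short steps, Python scripts to look and compute and a tool call to move; the robot and the scene stay as the last step left them, time stands still between calls to the robot, and variables do not carry over. Pictures are saved under pics/ and viewed, at most 14 in all, crops included, and the job is handed in when it is done.

Besides the shell and the picture viewer there is one more tool, called after ">>>" as name(argument=value, ...) on one line, values as JSON. send_rows: Moves the arm, as the interface text tells. Its arguments: {"type":"object","properties":{"xyz":{"type":"array"},"dr":{"type":"array"},"jaw":{"type":"number"},"grip_force":{"type":"number"}},"required":["xyz","dr"]}

```bash
mkdir -p pics; ls; python3 - <<'E'
from bench import *
import cv2
print(get_state())
for n in ("top","side","wrist"):
    print(n,calibration(n)); cv2.imwrite(f"pics/{n}0.png",get_image(n)[:,:,::-1])
E
```

```text
pics
{'time': 0.0, 'joint_positions': array([-1.29590846,  0.32184416, -0.07008635,  1.45167778,  0.02261642,
        1.37077425, -0.0568755 ]), 'qd': array([-0.00095979, -0.00163699, -0.00070577,  0.00113239, -0.0001729 ,
        0.00027048,  0.00046734]), 'joint_torque': array([ 4.21232135e-04, -4.91293359e+01, -4.03496716e-01, -3.12527204e+01,
       -6.38796366e-02,  4.40497440e-02,  1.79997264e-04]), 'position': array([0.16751519, 0.62750993, 0.23844635]), 'tool_rot': array([-4.08373400e-01, -3.11479778e+00,  3.00245673e-03]), 'ft_force': array([ 0.18385547, -0.02675427,  0.13029495]), 'torque': array([-0.00325537, -0.01508346,  0.01040132]), 'grip_force': 0.0, 'grip_width': 1.0005871058875264}
top {'vfov': 56.31677048894959, 'cx': 253.75433103145332, 'cy': 190.5146061315706, 'k1': 0.0036011132564382825, 'rvec': array([ 2.16851076, -2.11857894,  0.15071406]), 'tvec': array([-0.03500229,  0.5509365 ,  0.75538022])}
side {'vfov': 55.62430642488763, 'cx': 260.05808326113555, 'cy': 186.94910825704176, 'k1': -0.06794467417406391, 'rvec': array([ 0.66654476, -2.66387893,  1.06920016]), 'tvec': array([0.46416526, 0.21710494, 0.79230463])}
wrist {'vfov': 62.600055310902654, 'cx': 256.1524114662301, 'cy': 186.96837263119536, 'k1': 0.009571717456199124, 'hand_eye': array([[-1.85561638e-04, -9.52735621e-01, -3.03800595e-01,
         8.39543845e-02],
       [ 9.99999368e-01, -5.13555657e-04,  9.99738816e-04,
         8.57882010e-04],
       [-1.10850530e-03, -3.03800218e-01,  9.52735115e-01,
        -1.45834097e-01],
       [ 0.00000000e+00,  0.00000000e+00,  0.00000000e+00,
         1.00000000e+00]])}
```

View pics/top0.png

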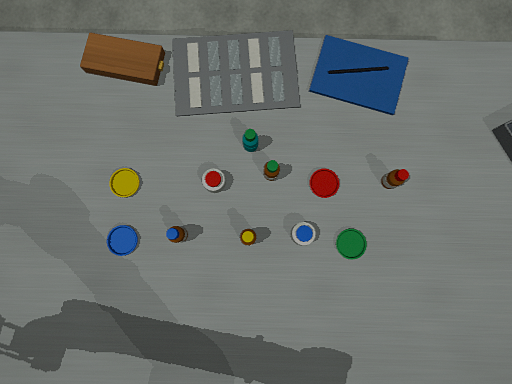

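View pics/side0.png

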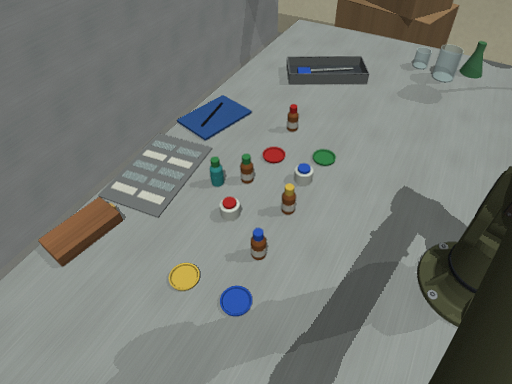

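The top view shows the saucers: yellow (125,182), blue (122,240), red (324,183), green (351,243). It also shows the bottles: blue (176,234), yellow (248,237), green (272,168), red (400,177). The turquoise decoy is at (250,138), and the pots are at (213,180) and (304,233).

```bash
cat > h.py <<'E'
from bench import *
import cv2, numpy as np
from scipy.spatial.transform import Rotation as R
def cam(n, st=None):
    c=calibration(n); f=192/np.tan(np.radians(c["vfov"]/2))
    K=np.array([[f,0,c["cx"]],[0,f,c["cy"]],[0,0,1]]); D=np.array([c["k1"],0,0,0.])
    if n=="wrist":
        T=np.eye(4); T[:3,:3]=R.from_rotvec(st["tool_rot"]).as_matrix(); T[:3,3]=st["position"]
        M=np.linalg.inv(T@c["hand_eye"])
    else:
        M=np.eye(4); M[:3,:3]=R.from_rotvec(c["rvec"]).as_matrix(); M[:3,3]=c["tvec"]
    return K,D,M
def ray(C,uv):
    K,D,M=C; p=cv2.undistortPoints(np.array(uv,float).reshape(-1,1,2),K,D)[:,0]
    d=np.c_[p,np.ones(len(p))]@M[:3,:3]; o=-M[:3,:3].T@M[:3,3]
    return o,d
def plane(C,uv,z):
    o,d=ray(C,uv); return o+d*((z-o[2])/d[:,2])[:,None]
H={"red":[(0,8),(172,180)],"yellow":[(22,32)],"blue":[(105,120)],"green":[(50,78)]}
def blobs(img,col,smin=140,vmin=60,amin=20):
    hsv=cv2.cvtColor(img,cv2.COLOR_RGB2HSV); m=0
    for a,b in H[col]: m=m|cv2.inRange(hsv,(a,smin,vmin),(b,255,255))
    n,l,s,c=cv2.connectedComponentsWithStats(m)
    return [(np.argwhere(l==i)[:,::-1],c[i],s[i]) for i in range(1,n) if s[i][4]>=amin]
E
python3 - <<'E'
from h import *
for n in ("top","side"):
    C=cam(n); img=cv2.imread(f"pics/{n}0.png")[:,:,::-1].copy()
    for col in H:
        for px,c,s in blobs(img,col):
            print(n,col,c.round(1),s,"z10",plane(C,c,.01)[0,:2].round(4),"z77",plane(C,c,.077)[0,:2].round(4))
E
```

```text
top red [324.  182.7] [310 169  29  29 677] z10 [ 0.5779 -0.1836] z77 [ 0.5663 -0.1708]
top red [401.4 174.7] [395 169  14  12 128] z10 [ 0.6007 -0.3624] z77 [ 0.5873 -0.3349]
top red [212.8 178.4] [205 171  16  16 198] z10 [0.5822 0.0736] z77 [0.5702 0.0653]
top yellow [160.5  64.8] [158  61   6   9  30] z10 [0.8591 0.2116] z77 [0.8244 0.192 ]
top yellow [124.  182.2] [109 168  31  29 696] z10 [0.5685 0.2785] z77 [0.5577 0.2534]
top yellow [247.5 236.2] [242 231  12  11 108] z10 [ 0.4513 -0.0103] z77 [ 0.4501 -0.0117]
top blue [359.1  74.1] [ 310   35   98   79 4817] z10 [ 0.8458 -0.2693] z77 [ 0.8122 -0.2495]
top blue [121.8 239.9] [107 225  31  31 734] z10 [0.4365 0.2734] z77 [0.4365 0.2487]
top blue [303.9 233.1] [296 225  17  17 208] z10 [ 0.4614 -0.1377] z77 [ 0.4593 -0.1287]
top blue [172.1 233.4] [166 228  13  12 116] z10 [0.4537 0.1606] z77 [0.4523 0.1452]
top green [249.7 133.6] [245 129  11  10  88] z10 [ 0.6914 -0.0092] z77 [ 0.6705 -0.0107]
top green [272.1 165.1] [267 160  11  11  95] z10 [ 0.6166 -0.0631] z77 [ 0.6018 -0.0602]
top green [350.9 243.4] [336 229  31  30 7
[... 508 characters left out ...]
 69.6] [298  67  13   6  75] z10 [ 0.7048 -0.6961] z77 [ 0.6589 -0.5785]
side blue [213.7 116.9] [ 177   96   74   44 1585] z10 [ 0.8446 -0.2572] z77 [ 0.7856 -0.1806]
side blue [303.7 168.1] [298 164  12  10  96] z10 [ 0.4743 -0.1654] z77 [ 0.4499 -0.0974]
side blue [257.7 234.1] [253 228  10  13 112] z10 [0.479 0.102] z77 [0.4542 0.145 ]
side blue [235.6 300.5] [220 286  32  30 761] z10 [0.437  0.2766] z77 [0.4161 0.3033]
side green [323.8 157. ] [313 150  22  15 265] z10 [ 0.4407 -0.2373] z77 [ 0.4195 -0.1626]
side green [246.  158.9] [243 155   7   9  60] z10 [ 0.6412 -0.1228] z77 [ 0.6013 -0.0588]
side green [214.7 162.1] [211 157   8  11  68] z10 [ 0.716  -0.0683] z77 [ 0.6691 -0.0094]
```

```bash
cat >> h.py <<'E'
def go(*targets):
    """tool-axis shifts (mm) from the present pose to world targets, TCP"""
    s=get_state(); Q=R.from_rotvec(s["tool_rot"])
    want=R.from_matrix(np.diag([-1.,1,-1]))
    print("pos",s["position"].round(4),"t",round(s["time"],2),"dr",(Q.inv()*want).as_rotvec().round(3),"grip",round(s["grip_width"]*87,1),"f",s["ft_force"].round(1))
    for t in targets: print(t,(Q.inv().apply(np.array(t)-s["position"])*1000).round(1))
E
python3 -c "
from h import *
print([k for k in dir() if 'nose' in k.lower()], globals().get('nose_length'))
go((.453,.145,.2))"
```

```text
['nose_length'] 0.017
pos [0.1676 0.6276 0.2387] t 0.15 dr [-0.001 -0.    -0.261] grip 87.3 f [-0.1 -0.7  0.1]
(0.453, 0.145, 0.2) [-400.2 -392.6   39.3]
```

>>> send_rows(xyz=[[-28,-27,3],[-56,-54,6],[-84,-81,9],[-112,-108,12],[-140,-135,15],[-168,-162,18],[-196,-189,21],[-224,-216,24],[-252,-243,27],[-280,-270,30]], dr=[[0,0,-0.05],[0,0,-0.1],[0,0,-0.15],[0,0,-0.2],[0,0,-0.26],[0,0,-0.26],[0,0,-0.26],[0,0,-0.26],[0,0,-0.26],[0,0,-0.26]], jaw=70, grip_force=20)

```text
time: 0.98
position: [0.3691, 0.2931, 0.2094]
tool_rot: [0.001, 3.142, 0.0]
ft_force: [0.3, -0.4, -0.3]
grip_width: 0.808
grip_force: 0.0
```

```bash
python3 -c "
from h import *
go((.453,.145,.2),(.453,.145,.046))"
```

```text
pos [0.3691 0.2931 0.2094] t 0.98 dr [ 0.     0.    -0.001] grip 70.3 f [ 0.3 -0.4 -0.3]
(0.453, 0.145, 0.2) [ -84.  -148.     9.3]
(0.453, 0.145, 0.046) [ -84.  -148.1  163.3]
```

>>> send_rows(xyz=[[-14,-25,2],[-28,-50,3],[-42,-75,5],[-56,-99,6],[-70,-124,8],[-84,-148,9],[-84,-148,9],[-84,-148,9],[-84,-148,9],[-84,-148,9]], dr=[[0,0,0],[0,0,0],[0,0,0],[0,0,0],[0,0,0],[0,0,0],[0,0,0],[0,0,0],[0,0,0],[0,0,0]])

```text
time: 1.82
position: [0.4518, 0.1482, 0.2004]
tool_rot: [0.002, -3.141, -0.001]
ft_force: [0.1, -0.7, 0.3]
grip_width: 0.804
grip_force: 0.0
```

```bash
cat > w.py <<'E'
import sys
from h import *
s=get_state(); img=get_image("wrist"); C=cam("wrist",s)
cv2.imwrite(f"pics/{sys.argv[1]}.png",img[:,:,::-1])
for col in H:
    for px,c,st in blobs(img,col,amin=150):
        print(col,c.round(0),st,"z4",plane(C,c,.008)[0,:2].round(4),"z77",plane(C,c,.08)[0,:2].round(4))
go((.453,.145,.046))
E
python3 w.py w1
```

```text
yellow [ 70. 186.] [ 55 170  31  31 589] z4 [ 0.475  -0.0593] z77 [ 0.4522 -0.015 ]
yellow [369. 251.] [347 237  39  35 792] z4 [0.556  0.2847] z77 [0.516  0.2558]
blue [372. 153.] [ 340  123   64   62 3064] z4 [0.4377 0.2748] z77 [0.4229 0.248 ]
blue [251. 190.] [239 178  25  25 493] z4 [0.4794 0.1432] z77 [0.4557 0.1444]
pos [0.4518 0.1482 0.2005] t 1.87 dr [ 0.    -0.     0.002] grip 70.1 f [0.6 0.2 0.6]
(0.453, 0.145, 0.046) [ -1.2  -3.2 154.5]
```

View pics/w1.png

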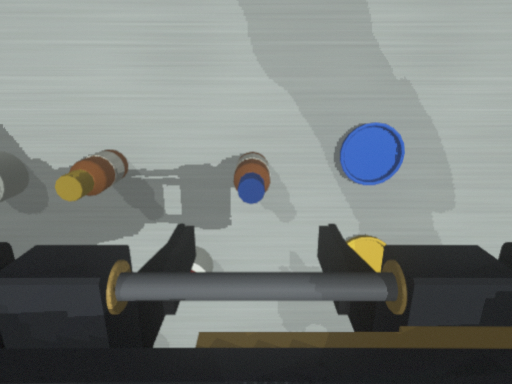

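The bottle is centred between the jaws, with its cap at (251,190). The blue saucer at (372,153) agrees with the top view, so I'm descending.

>>> send_rows(xyz=[[-2,-3,20],[-2,-3,45],[-2,-3,70],[-2,-3,95],[-2,-3,115],[-2,-3,132],[-2,-3,145],[-2,-3,154],[-2,-3,154],[-2,-3,154]], dr=[[0,0,0],[0,0,0],[0,0,0],[0,0,0],[0,0,0],[0,0,0],[0,0,0],[0,0,0],[0,0,0],[0,0,0]])

```text
time: 2.7
position: [0.4542, 0.1444, 0.0466]
tool_rot: [0.0, -3.141, 0.0]
ft_force: [1.2, 0.4, 0.1]
grip_width: 0.802
grip_force: 0.0
```

>>> send_rows(xyz=[[0,0,0],[0,0,0],[0,0,0],[0,0,0],[0,0,0],[0,0,0],[0,0,0],[0,0,0],[0,0,0],[0,0,0]], dr=[[0,0,0],[0,0,0],[0,0,0],[0,0,0],[0,0,0],[0,0,0],[0,0,0],[0,0,0],[0,0,0],[0,0,0]], jaw=20, grip_force=20)

```text
time: 3.53
position: [0.4546, 0.1439, 0.0467]
tool_rot: [0.001, 3.141, 0.0]
ft_force: [-0.6, -0.4, 2.8]
grip_width: 0.407
grip_force: 20.0
```

```bash
python3 -c "
from h import *
go((.437,.2745,.13),(.437,.2745,.052))"
```

```text
pos [0.4546 0.1439 0.0467] t 3.53 dr [ 0.     0.    -0.001] grip 35.4 f [-0.6 -0.4  2.8]
(0.437, 0.2745, 0.13) [ 17.7 130.6 -83.3]
(0.437, 0.2745, 0.052) [ 17.7 130.6  -5.3]
```

>>> send_rows(xyz=[[0,0,-10],[0,0,-30],[0,5,-50],[3,20,-50],[6,45,-50],[10,75,-50],[13,100,-50],[16,120,-50],[18,130,-50],[18,130,-50]], dr=[[0,0,0],[0,0,0],[0,0,0],[0,0,0],[0,0,0],[0,0,0],[0,0,0],[0,0,0],[0,0,0],[0,0,0]])

```text
time: 4.37
position: [0.4356, 0.2764, 0.0968]
tool_rot: [0.005, -3.142, -0.001]
ft_force: [-0.6, 0.1, -0.5]
grip_width: 0.405
grip_force: 20.0
```

```bash
python3 -c "
from h import *
go((.437,.2745,.0507))"
```

```text
pos [0.4356 0.2764 0.0968] t 4.37 dr [ 0.001 -0.     0.003] grip 35.3 f [-0.6  0.1 -0.5]
(0.437, 0.2745, 0.0507) [-1.4 -1.9 46.1]
```

>>> send_rows(xyz=[[0,0,8],[0,0,18],[0,0,27],[0,0,34],[0,0,39],[0,0,42],[0,0,44],[0,0,45],[0,0,46],[0,0,46]], dr=[[0,0,0],[0,0,0],[0,0,0],[0,0,0],[0,0,0],[0,0,0],[0,0,0],[0,0,0],[0,0,0],[0,0,0]])

```text
time: 5.2
position: [0.4368, 0.2741, 0.0509]
tool_rot: [0.001, 3.141, 0.001]
ft_force: [-0.5, 0.8, -1.0]
grip_width: 0.403
grip_force: 20.0
```

```bash
python3 -c "
from h import *
go((.437,.2745,.0507))"
```

```text
pos [0.4368 0.2741 0.0509] t 5.2 dr [ 0.     0.001 -0.001] grip 35.0 f [-0.5  0.8 -1. ]
(0.437, 0.2745, 0.0507) [-0.2  0.4  0.2]
```

>>> send_rows(xyz=[[0,0,0.5],[0,0,1],[0,0,1],[0,0,1],[0,0,1],[0,0,1],[0,0,1],[0,0,1],[0,0,1],[0,0,1]], dr=[[0,0,0],[0,0,0],[0,0,0],[0,0,0],[0,0,0],[0,0,0],[0,0,0],[0,0,0],[0,0,0],[0,0,0]])

```text
time: 6.03
position: [0.437, 0.2742, 0.0507]
tool_rot: [0.001, 3.141, 0.001]
ft_force: [-1.4, -1.1, 5.7]
grip_width: 0.408
grip_force: 20.0
```

>>> send_rows(xyz=[[0,0,0],[0,0,0],[0,0,0],[0,0,0],[0,0,0],[0,0,-20],[0,0,-50],[0,0,-85],[0,0,-120],[0,0,-120]], dr=[[0,0,0],[0,0,0],[0,0,0],[0,0,0],[0,0,0],[0,0,0],[0,0,0],[0,0,0],[0,0,0],[0,0,0]], jaw=65)

```text
time: 6.87
position: [0.4401, 0.2763, 0.1767]
tool_rot: [0.002, 3.132, 0.012]
ft_force: [1.0, 0.0, 0.1]
grip_width: 0.746
grip_force: 0.0
```

```bash
python3 w.py w2; python3 -c "
from h import *
go((.4505,-.0113,.2))"
```

```text
yellow [257. 264.] [230 254  54  18 757] z4 [0.5504 0.2791] z77 [0.5056 0.2784]
blue [252. 169.] [ 219  136   67   71 2272] z4 [0.4389 0.2744] z77 [0.4196 0.2748]
pos [0.4389 0.2756 0.1736] t 6.92 dr [ 0.005  0.006 -0.001] grip 64.9 f [ 0.1 -0.4 -0.5]
(0.453, 0.145, 0.046) [ -13.4 -131.2  127. ]
pos [0.4389 0.2756 0.1736] t 6.92 dr [ 0.005  0.006 -0.001] grip 64.9 f [ 0.1 -0.4 -0.5]
(0.4505, -0.0113, 0.2) [ -12.  -286.7  -27.8]
```

View pics/w2.png

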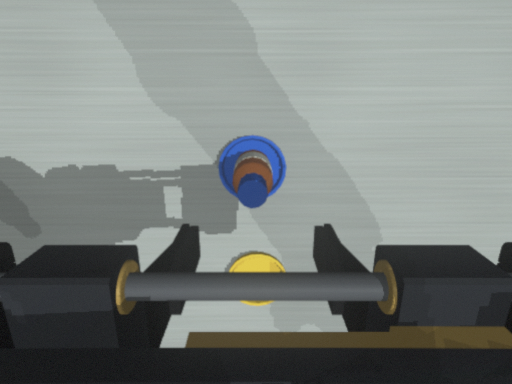

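The blue bottle stands upright inside its saucer, around (252,169). Next is the yellow bottle.

>>> send_rows(xyz=[[-1,-20,-5],[-2,-55,-10],[-4,-95,-10],[-6,-135,-10],[-8,-175,-10],[-10,-215,-10],[-12,-250,-10],[-12,-275,-10],[-12,-286,-10],[-12,-286,-10]], dr=[[0,0,0],[0,0,0],[0,0,0],[0,0,0],[0,0,0],[0,0,0],[0,0,0],[0,0,0],[0,0,0],[0,0,0]])

```text
time: 7.75
position: [0.4477, -0.0145, 0.1788]
tool_rot: [-0.009, -3.14, 0.0]
ft_force: [-0.5, 0.2, 0.0]
grip_width: 0.747
grip_force: 0.0
```

```bash
python3 w.py w3; python3 -c "
from h import *
go((.4508,-.0113,.0465))"
```

```text
yellow [258. 200.] [245 188  28  26 577] z4 [ 0.48   -0.0113] z77 [ 0.4537 -0.0118]
blue [509. 167.] [504 149   8  36 182] z4 [0.4453 0.2458] z77 [0.4268 0.1869]
blue [128. 197.] [ 110  180   37   35 1007] z4 [ 0.4755 -0.1493] z77 [ 0.4502 -0.1184]
pos [ 0.4479 -0.0121  0.1789] t 7.8 dr [ 0.001 -0.001 -0.003] grip 65.0 f [-0.2  0.5  0. ]
(0.453, 0.145, 0.046) [ -4.8 157.  133. ]
pos [ 0.4479 -0.0121  0.1789] t 7.8 dr [ 0.001 -0.001 -0.003] grip 65.0 f [-0.2  0.5  0. ]
(0.4508, -0.0113, 0.0465) [ -3.    0.7 132.4]
```

>>> send_rows(xyz=[[-2,0,15],[-3,0,38],[-3,0,62],[-3,0,85],[-3,0,103],[-3,0,117],[-3,0,127],[-3,0,132],[-3,0,132],[-3,0,132]], dr=[[0,0,0],[0,0,0],[0,0,0],[0,0,0],[0,0,0],[0,0,0],[0,0,0],[0,0,0],[0,0,0],[0,0,0]])

```text
time: 8.63
position: [0.4517, -0.0114, 0.0478]
tool_rot: [-0.0, 3.141, 0.0]
ft_force: [-0.4, 0.8, 1.0]
grip_width: 0.746
grip_force: 0.0
```

>>> send_rows(xyz=[[0,0,0],[0,0,0],[0,0,0],[0,0,0],[0,0,0],[0,0,0],[0,0,0],[0,0,0],[0,0,0],[0,0,0]], dr=[[0,0,0],[0,0,0],[0,0,0],[0,0,0],[0,0,0],[0,0,0],[0,0,0],[0,0,0],[0,0,0],[0,0,0]], jaw=20)

```text
time: 9.47
position: [0.4515, -0.0121, 0.0478]
tool_rot: [0.001, 3.141, 0.0]
ft_force: [0.6, -0.2, 2.6]
grip_width: 0.407
grip_force: 20.0
```

```bash
python3 -c "
from h import *
go((.5687,.279,.16),(.5687,.279,.0507))"
```

```text
pos [ 0.4515 -0.0121  0.0478] t 9.47 dr [ 0.     0.    -0.001] grip 35.4 f [ 0.6 -0.2  2.6]
(0.5687, 0.279, 0.16) [-117.   291.3 -112.2]
(0.5687, 0.279, 0.0507) [-116.9  291.2   -2.9]
```

>>> send_rows(xyz=[[0,0,-10],[0,0,-35],[0,0,-65],[-3,5,-90],[-9,20,-108],[-18,45,-110],[-30,75,-110],[-44,110,-110],[-58,145,-110],[-72,180,-110]], dr=[[0,0,0],[0,0,0],[0,0,0],[0,0,0],[0,0,0],[0,0,0],[0,0,0],[0,0,0],[0,0,0],[0,0,0]])

```text
time: 10.3
position: [0.5235, 0.1694, 0.1579]
tool_rot: [-0.002, -3.141, -0.0]
ft_force: [0.9, -0.4, -0.5]
grip_width: 0.404
grip_force: 20.0
```

>>> send_rows(xyz=[[-14,34,0],[-26,64,0],[-36,88,0],[-42,103,0],[-45,111,0],[-45,111,10],[-45,111,25],[-45,111,42],[-45,111,55],[-45,111,60]], dr=[[0,0,0],[0,0,0],[0,0,0],[0,0,0],[0,0,0],[0,0,0],[0,0,0],[0,0,0],[0,0,0],[0,0,0]])

```text
time: 11.13
position: [0.5668, 0.2764, 0.0948]
tool_rot: [-0.004, -3.138, 0.004]
ft_force: [0.3, 0.3, -2.0]
grip_width: 0.405
grip_force: 20.0
```

```bash
python3 -c "
from h import *
go((.5687,.279,.0515))"
```

```text
pos [0.5668 0.2764 0.0948] t 11.13 dr [-0.003 -0.004 -0.003] grip 35.2 f [ 0.3  0.3 -2. ]
(0.5687, 0.279, 0.0515) [-2.   2.7 43.3]
```

>>> send_rows(xyz=[[0,0,8],[0,0,18],[0,0,27],[0,0,34],[0,0,39],[0,0,42],[0,0,44],[0,0,45],[0,0,46],[0,0,47]], dr=[[0,0,0],[0,0,0],[0,0,0],[0,0,0],[0,0,0],[0,0,0],[0,0,0],[0,0,0],[0,0,0],[0,0,0]])

```text
time: 11.97
position: [0.5691, 0.2789, 0.0518]
tool_rot: [0.001, 3.141, 0.001]
ft_force: [-3.2, -1.5, 8.7]
grip_width: 0.402
grip_force: 20.0
```

>>> send_rows(xyz=[[0,0,0],[0,0,0],[0,0,0],[0,0,0],[0,0,0],[0,0,0],[0,0,0],[0,0,0],[0,0,0],[0,0,0]], dr=[[0,0,0],[0,0,0],[0,0,0],[0,0,0],[0,0,0],[0,0,0],[0,0,0],[0,0,0],[0,0,0],[0,0,0]])

```text
time: 12.8
position: [0.569, 0.279, 0.0518]
tool_rot: [0.001, 3.141, 0.001]
ft_force: [-2.0, -1.3, 5.8]
grip_width: 0.406
grip_force: 20.0
```

Contact. Releasing and rising.

>>> send_rows(xyz=[[0,0,0],[0,0,0],[0,0,0],[0,0,0],[0,0,0],[0,0,-20],[0,0,-50],[0,0,-85],[0,0,-120],[0,0,-120]], dr=[[0,0,0],[0,0,0],[0,0,0],[0,0,0],[0,0,0],[0,0,0],[0,0,0],[0,0,0],[0,0,0],[0,0,0]], jaw=60)

```text
time: 13.63
position: [0.5726, 0.2805, 0.1787]
tool_rot: [0.002, 3.131, 0.011]
ft_force: [1.9, 0.9, 1.0]
grip_width: 0.687
grip_force: 0.0
```

```bash
python3 w.py w4; python3 -c "
from h import *
go((.6015,-.0595,.18))"
```

```text
red [ 23. 186.] [   4  169   39   36 1082] z4 [0.5901 0.0404] z77 [0.5666 0.0951]
yellow [253. 169.] [ 221  136   65   70 2325] z4 [0.5717 0.2794] z77 [0.5524 0.2797]
blue [247.  37.] [ 209    0   76   66 2391] z4 [0.4481 0.2747] z77 [0.457 0.276]
blue [245.  10.] [228   0  35  24 647] z4 [0.4263 0.2733] z77 [0.4402 0.2749]
pos [0.5713 0.2799 0.1754] t 13.68 dr [ 0.005  0.008 -0.001] grip 60.1 f [ 0.5  0.5 -1.3]
(0.453, 0.145, 0.046) [ 119.1 -135.6  127.9]
pos [0.5713 0.2799 0.1754] t 13.68 dr [ 0.005  0.008 -0.001] grip 60.1 f [ 0.5  0.5 -1.3]
(0.6015, -0.0595, 0.18) [ -30.6 -339.4   -5.9]
```

View pics/w4.png

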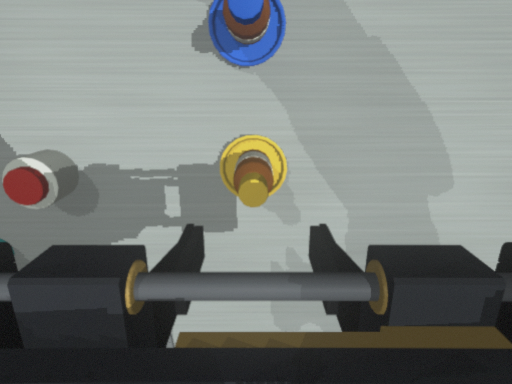

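Yellow stands centred in its saucer (253,169). Next is the green bottle, avoiding the turquoise one.

>>> send_rows(xyz=[[-2,-20,-5],[-5,-55,-10],[-9,-95,-10],[-13,-135,-10],[-17,-175,-10],[-21,-215,-10],[-25,-255,-10],[-29,-295,-10],[-32,-325,-10],[-33,-338,-10]], dr=[[0,0,0],[0,0,0],[0,0,0],[0,0,0],[0,0,0],[0,0,0],[0,0,0],[0,0,0],[0,0,0],[0,0,0]])

```text
time: 14.52
position: [0.6003, -0.0658, 0.1798]
tool_rot: [-0.013, -3.141, 0.005]
ft_force: [-0.1, -1.1, 0.6]
grip_width: 0.688
grip_force: 0.0
```

```bash
python3 w.py w5; python3 -c "
from h import *
go((.6015,-.0595,.0475))"
```

```text
red [139. 152.] [ 106  120   68   66 3470] z4 [ 0.5797 -0.1842] z77 [ 0.5654 -0.1569]
red [407. 156.] [ 388  138   39   38 1159] z4 [0.586  0.0887] z77 [0.5703 0.0541]
blue [169.  17.] [ 147    0   45   40 1472] z4 [ 0.4571 -0.1421] z77 [ 0.4706 -0.1244]
blue [172. 338.] [166 327  14  21 160] z4 [ 0.8139 -0.1711] z77 [ 0.7465 -0.1468]
green [65. 15.] [  34    0   56   37 1218] z4 [ 0.4549 -0.2357] z77 [ 0.4689 -0.1968]
pos [ 0.6004 -0.0665  0.1799] t 14.57 dr [-0.003 -0.001 -0.009] grip 59.9 f [-0.6 -0.9 -0.5]
(0.453, 0.145, 0.046) [149.2 210.6 133.3]
pos [ 0.6004 -0.0665  0.1799] t 14.57 dr [-0.003 -0.001 -0.009] grip 59.9 f [-0.6 -0.9 -0.5]
(0.6015, -0.0595, 0.0475) [ -1.2   7.5 132.3]
```

View pics/w5.png

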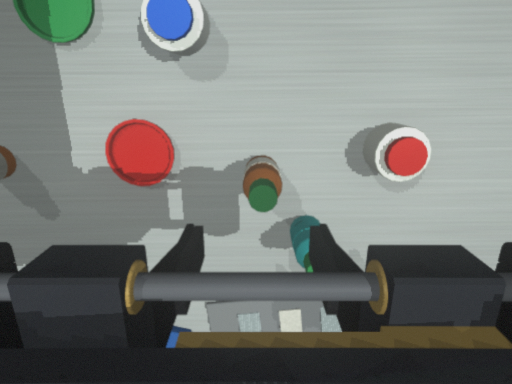

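The green-capped amber bottle is at (263,195), between the jaws. The turquoise decoy at (307,240) is clear of the finger path.

```bash
python3 -c "
from h import *
s=get_state(); print(plane(cam('wrist',s),[[263,195]],.08))
go((.6015,-.0595,.0475))"
```

```text
[[ 0.60198114 -0.06016149  0.08      ]]
pos [ 0.6004 -0.0665  0.1799] t 14.57 dr [-0.003 -0.001 -0.009] grip 59.9 f [-0.6 -0.9 -0.5]
(0.6015, -0.0595, 0.0475) [ -1.2   7.5 132.3]
```

>>> send_rows(xyz=[[0,0,10],[0,0,30],[0,0,55],[0,0,80],[0,0,100],[0,0,115],[0,0,126],[0,0,132],[0,0,133],[0,0,133]], dr=[[0,0,0],[0,0,0],[0,0,0],[0,0,0],[0,0,0],[0,0,0],[0,0,0],[0,0,0],[0,0,0],[0,0,0]])

```text
time: 15.4
position: [0.6014, -0.0582, 0.0474]
tool_rot: [0.001, -3.141, -0.001]
ft_force: [-1.3, -0.6, 0.6]
grip_width: 0.688
grip_force: 0.0
```

>>> send_rows(xyz=[[0,0,0],[0,0,0],[0,0,0],[0,0,0],[0,0,0],[0,0,0],[0,0,0],[0,0,0],[0,0,0],[0,0,0]], dr=[[0,0,0],[0,0,0],[0,0,0],[0,0,0],[0,0,0],[0,0,0],[0,0,0],[0,0,0],[0,0,0],[0,0,0]], jaw=20)

```text
time: 16.23
position: [0.6017, -0.0595, 0.0481]
tool_rot: [0.002, 3.141, -0.0]
ft_force: [0.2, -0.9, 3.4]
grip_width: 0.407
grip_force: 19.9
```

```bash
python3 -c "
from h import *
go((.441,-.2425,.16),(.441,-.2425,.0507))"
```

```text
pos [ 0.6017 -0.0595  0.0481] t 16.23 dr [-0.     0.001 -0.001] grip 35.4 f [ 0.2 -0.9  3.4]
(0.441, -0.2425, 0.16) [ 160.4 -183.1 -112. ]
(0.441, -0.2425, 0.0507) [ 160.6 -183.1   -2.7]
```

>>> send_rows(xyz=[[0,0,-10],[0,0,-35],[0,0,-65],[3,-3,-90],[10,-12,-108],[22,-25,-110],[40,-46,-110],[61,-70,-110],[84,-95,-110],[107,-120,-110]], dr=[[0,0,0],[0,0,0],[0,0,0],[0,0,0],[0,0,0],[0,0,0],[0,0,0],[0,0,0],[0,0,0],[0,0,0]])

```text
time: 17.07
position: [0.4912, -0.18, 0.156]
tool_rot: [-0.001, -3.139, -0.001]
ft_force: [0.3, -1.2, -0.7]
grip_width: 0.408
grip_force: 19.9
```

>>> send_rows(xyz=[[20,-23,0],[36,-42,0],[47,-55,0],[53,-62,0],[54,-63,0],[54,-63,10],[54,-63,25],[54,-63,42],[54,-63,55],[54,-63,60]], dr=[[0,0,0],[0,0,0],[0,0,0],[0,0,0],[0,0,0],[0,0,0],[0,0,0],[0,0,0],[0,0,0],[0,0,0]])

```text
time: 17.9
position: [0.4394, -0.2398, 0.0946]
tool_rot: [0.003, -3.137, -0.002]
ft_force: [0.7, 0.6, -1.3]
grip_width: 0.41
grip_force: 19.9
```

```bash
python3 w.py w6;  python3 -c "
from h import *
go((.441,-.2425,.052))"
```

```text
red [299. 324.] [283 315  30  17 364] z4 [ 0.5583 -0.2002] z77 [ 0.4958 -0.2123]
blue [413. 238.] [383 224  54  34 902] z4 [ 0.473  -0.1111] z77 [ 0.4369 -0.1508]
green [266. 314.] [261 302  12  28 177] z4 [ 0.547  -0.2298] z77 [ 0.488  -0.2327]
pos [ 0.4393 -0.2399  0.0946] t 17.95 dr [ 0.001 -0.005  0.002] grip 35.2 f [-0.5 -1.1 -1.9]
(0.453, 0.145, 0.046) [-14.7 384.8  49. ]
pos [ 0.4393 -0.2399  0.0946] t 17.95 dr [ 0.001 -0.005  0.002] grip 35.2 f [-0.5 -1.1 -1.9]
(0.441, -0.2425, 0.052) [-1.9 -2.6 42.6]
```

>>> send_rows(xyz=[[0,0,8],[0,0,18],[0,0,27],[0,0,34],[0,0,39],[0,0,42],[0,0,44],[0,0,45],[0,0,46],[0,0,47]], dr=[[0,0,0],[0,0,0],[0,0,0],[0,0,0],[0,0,0],[0,0,0],[0,0,0],[0,0,0],[0,0,0],[0,0,0]])

```text
time: 18.78
position: [0.4408, -0.2425, 0.0519]
tool_rot: [0.001, 3.14, 0.0]
ft_force: [-4.4, 0.6, 13.8]
grip_width: 0.407
grip_force: 19.9
```

>>> send_rows(xyz=[[0,0,0],[0,0,0],[0,0,0],[0,0,0],[0,0,0],[0,0,0],[0,0,0],[0,0,0],[0,0,0],[0,0,0]], dr=[[0,0,0],[0,0,0],[0,0,0],[0,0,0],[0,0,0],[0,0,0],[0,0,0],[0,0,0],[0,0,0],[0,0,0]])

```text
time: 19.62
position: [0.4407, -0.2425, 0.0519]
tool_rot: [0.001, 3.14, 0.0]
ft_force: [-2.9, 1.6, 6.5]
grip_width: 0.404
grip_force: 19.9
```

>>> send_rows(xyz=[[0,0,0],[0,0,0],[0,0,0],[0,0,0],[0,0,0],[0,0,-20],[0,0,-50],[0,0,-85],[0,0,-120],[0,0,-120]], dr=[[0,0,0],[0,0,0],[0,0,0],[0,0,0],[0,0,0],[0,0,0],[0,0,0],[0,0,0],[0,0,0],[0,0,0]], jaw=65)

```text
time: 20.45
position: [0.4438, -0.2441, 0.177]
tool_rot: [0.002, 3.131, -0.004]
ft_force: [1.4, -1.6, 0.6]
grip_width: 0.743
grip_force: 0.0
```

```bash
python3 w.py w7; python3 -c "
from h import *
go((.588,-.333,.18))"
```

```text
red [302. 266.] [284 258  34  14 350] z4 [ 0.5571 -0.1913] z77 [ 0.5115 -0.2031]
red [307. 304.] [287 301  40   8 228] z4 [ 0.6093 -0.1835] z77 [ 0.5518 -0.1971]
red [168. 335.] [159 319  18  29 277] z4 [ 0.655  -0.3527] z77 [ 0.587  -0.3275]
blue [375. 199.] [ 356  182   39   36 1043] z4 [ 0.4765 -0.1174] z77 [ 0.4494 -0.1462]
pos [ 0.4426 -0.2432  0.1742] t 20.5 dr [-0.001  0.008 -0.001] grip 65.0 f [-0.2 -0.4 -0.3]
(0.453, 0.145, 0.046) [ -9.1 388.4 127.7]
pos [ 0.4426 -0.2432  0.1742] t 20.5 dr [-0.001  0.008 -0.001] grip 65.0 f [-0.2 -0.4 -0.3]
(0.588, -0.333, 0.18) [-145.5  -89.7   -4.6]
```

View pics/w7.png

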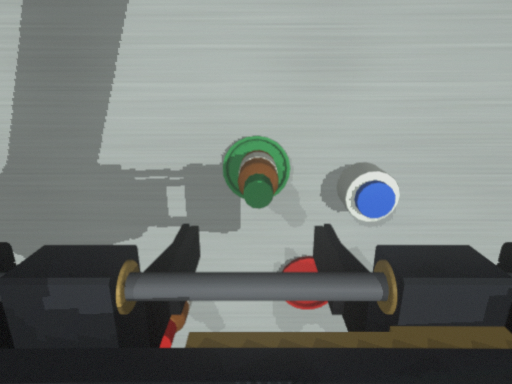

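Green stands in its saucer (257,168). Last is the red bottle.

>>> send_rows(xyz=[[-10,-6,-5],[-30,-18,-10],[-55,-34,-10],[-80,-50,-10],[-105,-65,-10],[-126,-78,-10],[-140,-86,-10],[-147,-90,-10],[-147,-90,-10],[-147,-90,-10]], dr=[[0,0,0],[0,0,0],[0,0,0],[0,0,0],[0,0,0],[0,0,0],[0,0,0],[0,0,0],[0,0,0],[0,0,0]])

```text
time: 21.33
position: [0.5861, -0.332, 0.1794]
tool_rot: [-0.002, -3.139, -0.001]
ft_force: [-0.1, -0.3, -0.1]
grip_width: 0.75
grip_force: 0.0
```

```bash
python3 w.py w8; python3 -c "
from h import *
go((.588,-.333,.0475))"
```

```text
red [399. 165.] [ 366  133   68   65 3380] z4 [ 0.5801 -0.1831] z77 [ 0.5625 -0.2167]
red [251. 199.] [238 187  28  26 565] z4 [ 0.6171 -0.3358] z77 [ 0.5911 -0.3348]
blue [497.  34.] [ 478    9   34   48 1270] z4 [ 0.4576 -0.1116] z77 [ 0.4678 -0.1614]
blue [275. 322.] [ 234  307  112   24 1450] z4 [ 0.7762 -0.3079] z77 [ 0.7141 -0.3132]
pos [ 0.5859 -0.3319  0.1799] t 21.38 dr [ 0.001 -0.002 -0.001] grip 65.3 f [-0.3 -0.2  0.2]
(0.453, 0.145, 0.046) [133.4 476.5 134.5]
pos [ 0.5859 -0.3319  0.1799] t 21.38 dr [ 0.001 -0.002 -0.001] grip 65.3 f [-0.3 -0.2  0.2]
(0.588, -0.333, 0.0475) [ -2.3  -1.3 132.4]
```

>>> send_rows(xyz=[[-1,-2,10],[-1,-2,30],[-1,-2,55],[-1,-2,80],[-1,-2,100],[-1,-2,115],[-1,-2,126],[-1,-2,132],[-1,-2,133],[-1,-2,133]], dr=[[0,0,0],[0,0,0],[0,0,0],[0,0,0],[0,0,0],[0,0,0],[0,0,0],[0,0,0],[0,0,0],[0,0,0]])

```text
time: 22.22
position: [0.5883, -0.3344, 0.0481]
tool_rot: [0.001, 3.141, -0.0]
ft_force: [0.2, 0.1, -0.4]
grip_width: 0.752
grip_force: 0.0
```

>>> send_rows(xyz=[[0,0,0],[0,0,0],[0,0,0],[0,0,0],[0,0,0],[0,0,0],[0,0,0],[0,0,0],[0,0,0],[0,0,0]], dr=[[0,0,0],[0,0,0],[0,0,0],[0,0,0],[0,0,0],[0,0,0],[0,0,0],[0,0,0],[0,0,0],[0,0,0]], jaw=20)

```text
time: 23.05
position: [0.5882, -0.3344, 0.0478]
tool_rot: [0.001, 3.141, -0.0]
ft_force: [-0.3, -0.3, 1.8]
grip_width: 0.405
grip_force: 20.0
```

```bash
python3 -c "
from h import *
go((.5785,-.183,.0507))"
```

```text
pos [ 0.5882 -0.3344  0.0478] t 23.05 dr [-0.     0.    -0.001] grip 35.3 f [-0.3 -0.3  1.8]
(0.5785, -0.183, 0.0507) [  9.8 151.4  -2.9]
```

>>> send_rows(xyz=[[0,0,-10],[0,0,-30],[0,3,-48],[1,14,-50],[3,38,-50],[5,68,-50],[7,98,-50],[9,125,-50],[10,144,-50],[10,151,-50]], dr=[[0,0,0],[0,0,0],[0,0,0],[0,0,0],[0,0,0],[0,0,0],[0,0,0],[0,0,0],[0,0,0],[0,0,0]])

```text
time: 23.88
position: [0.578, -0.1774, 0.0966]
tool_rot: [0.008, -3.14, -0.006]
ft_force: [0.2, -0.1, -1.1]
grip_width: 0.406
grip_force: 20.0
```

>>> send_rows(xyz=[[0,0,4],[0,0,12],[0,0,21],[0,0,30],[0,0,37],[0,0,42],[0,0,44],[0,0,45],[0,0,46],[0,0,47]], dr=[[0,0,0],[0,0,0],[0,0,0],[0,0,0],[0,0,0],[0,0,0],[0,0,0],[0,0,0],[0,0,0],[0,0,0]])

```text
time: 24.72
position: [0.5783, -0.1838, 0.0517]
tool_rot: [0.002, 3.141, 0.0]
ft_force: [-3.2, 0.2, 10.7]
grip_width: 0.409
grip_force: 20.0
```

>>> send_rows(xyz=[[0,0,0],[0,0,0],[0,0,0],[0,0,0],[0,0,0],[0,0,0],[0,0,0],[0,0,0],[0,0,0],[0,0,0]], dr=[[0,0,0],[0,0,0],[0,0,0],[0,0,0],[0,0,0],[0,0,0],[0,0,0],[0,0,0],[0,0,0],[0,0,0]])

```text
time: 25.55
position: [0.5783, -0.1837, 0.0517]
tool_rot: [0.002, 3.141, 0.0]
ft_force: [-3.6, 0.9, 5.3]
grip_width: 0.407
grip_force: 20.0
```

>>> send_rows(xyz=[[0,0,0],[0,0,0],[0,0,0],[0,0,0],[0,0,0],[0,0,-20],[0,0,-50],[0,0,-85],[0,0,-120],[0,0,-120]], dr=[[0,0,0],[0,0,0],[0,0,0],[0,0,0],[0,0,0],[0,0,0],[0,0,0],[0,0,0],[0,0,0],[0,0,0]], jaw=65)

```text
time: 26.38
position: [0.582, -0.185, 0.1779]
tool_rot: [0.002, 3.13, -0.003]
ft_force: [1.0, -0.5, 1.1]
grip_width: 0.749
grip_force: 0.0
```

>>> send_rows(xyz=[[0,0,-20],[0,0,-40],[0,0,-60],[0,0,-60],[0,0,-60],[0,0,-60],[0,0,-60],[0,0,-60],[0,0,-60],[0,0,-60]], dr=[[0,0,0],[0,0,0],[0,0,0],[0,0,0],[0,0,0],[0,0,0],[0,0,0],[0,0,0],[0,0,0],[0,0,0]])

```text
time: 27.22
position: [0.5779, -0.1831, 0.2299]
tool_rot: [-0.001, -3.141, -0.0]
ft_force: [0.2, -0.8, -0.5]
grip_width: 0.746
grip_force: 0.0
```

```bash
python3 -c "
from h import *
a=get_image('wrist');b=get_image('side')
cv2.imwrite('pics/end.png',cv2.resize(np.hstack([a,b]),(800,300))[:,:,::-1])"
```

```text
(no output)
```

View pics/end.png

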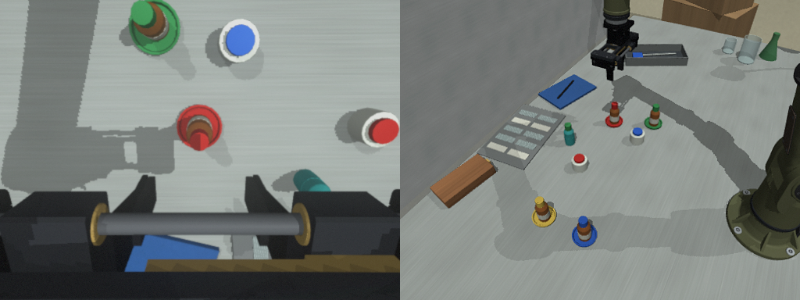

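All four bottles stand upright in their matching saucers: red (614,115), green (654,118), yellow (543,212) and blue (583,232) in the side half of the picture. The pots haven't moved.

```bash
python3 -c "
from bench import *
print(close_job())"
```

```text
the job is handed in; nothing more can be done
None
```

All four stain bottles stand upright on the saucers matching their caps, the two specimen pots were left where they stood, and the job is handed in at about 27 s of the 96 s allowed.

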